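# Undo the blade cap of an upturned blender jug

## Task

Swing the stand's keeper bar shut over the jug's handle until it clicks home, then unscrew the blade cap from the bottom of the upturned blender jug. Some of our caps have an ordinary thread and some a reverse one, and they look alike: try it one way, and if it comes up hard, turn it the other way. Lift the cap straight off and finish the program while still holding it, upright and steady, over the jug, a good 8 cm above where it sat; leave the jug in its stand with the keeper shut and do not disturb the other things.

Things in the scene. Friction and masses are not known exactly. Their poses are not given: they have to be found in the camera images.
- stand: Steel wash-up stand, fixed. Origin on the counter under the jug's axis, z up. Plate x -100 to 100, y -82 to 150, 12 mm thick; a round curb holds the jug's mouth. Two uprights (12 x 24 mm, tops 128 mm above the counter) at x = +45 and -45, y = 92 mm, with rubber cheeks either side of the jug's handle, so the jug cannot turn.
- keeper (a joint): Keeper bar: level steel bar 16 mm wide, underside 130 mm above the counter, on a vertical hinge. 0 rad = shut, pointing along the stand's -x over the jug's handle to its end stop on the -x upright. Grows as it swings open outwards (at pi/2 it points along the stand's +y). Starts at 1.0 to 1.6 rad, stays put. At 0.16 rad it meets a sprung ball; 3 N at the knob clicks it past; home below 0.06.
- keeper_hinge (a point): A point on the keeper bar's vertical hinge axis, above the stand's +x upright, 135 mm above the counter; axes as the stand's.
- keeper_knob (a point): Middle of the upright black round knob on the keeper bar's free end, 159 mm above the counter: 16 mm across, from 140 to 174 mm above the counter, 125 mm from the hinge axis. Its -x axis points from the hinge to the knob.
- jug: Blender jug of clear glass, 0.8 kg, loose, mouth down in the stand. Origin at the centre of its mouth, 12 mm above the counter; z up. 120 mm across at the mouth, tapering to 60 mm just under the cap (137 mm above the origin). Black handle on the +y side: 20 mm wide, outside 101 mm from the axis, top 114 mm above the origin.
- blade_cap_mid (a point): Centre of the blade cap, half-way up on its axis; z up. Round loose cap of black ribbed plastic on top of the upturned jug: 62 mm across (64 over facets), 36 mm tall, plus a steel drive dog 18 mm across and 9 mm tall on top; 0.14 kg. Its blades hang in the neck, up to 6 mm below its rim. Seated, this point is 158 mm above the jug's origin (170 mm above the counter).
- jug_neck (a point): Top of the jug's threaded neck, hidden in the cap, 160 mm above the jug's origin. Thread right-hand in some runs (off anticlockwise from above), left-hand in others; no mark tells. The wrong way the cap stops hard after 10 degrees; the right way it turns easily (under 0.3 N m), rising 4 mm per radian, and is free after 60 degrees (48 to 72 will do); 17 mm of lift then clears the neck.
- jam_jar: jam jar of amber glass with a dark lid, 66 mm across, 95 mm tall. A bystander; origin under its middle, on the counter.
- honey_jar: honey jar of amber glass with a dark lid, 62 mm across, 82 mm tall. A bystander; origin under its middle, on the counter.
- ramekin: white ceramic bowl, 90 mm across, 50 mm tall. A bystander; origin under its middle, on the counter.
- tumbler: glass tumbler, 70 mm across, 85 mm tall. A bystander; origin under its middle, on the counter.
- jug_lid: the jug's black plastic lid lying flat, 124 mm across, 38 mm tall. A bystander; origin under its middle, on the counter.
- brush: flat pastry brush with a wooden handle, lying. A bystander; origin under its middle, on the counter.
- egg_cup: white egg cup with a brown egg in it, 48 mm across, 80 mm tall. A bystander; origin under its middle, on the counter.
Not all that is in view belongs to the job. Leave any blue or yellow look-alike of the jug alone.

How it is judged:
By the outcome, as a careful person would: the job done as asked, in the order asked, and still so for the second after the job is handed in, while the arm keeps its last pose, push and grip.
It also fails if it takes over 54 s, if anything falls off the work surface, if the arm or the gripper's body presses on something with over 40 N, if the wrist force passes 120 N, or if a joint passes its speed limit or range.

## Robot

A 6-joint arm with a two-finger parallel gripper is mounted at the origin on the work surface. World frame = base frame: x ahead of the robot, y to its left, z up, the work surface at z = 0. Lengths are in m, angles in degrees, forces in N, time in s.
With the tool pointing down it reaches from about 0.4 to 0.825 m from the base axis. Payload 7 kg.
Tool frame: the origin (TCP) lies between the finger pads; the fingertips stand 19 mm ahead of it and the grasp point (between the pads) is the TCP (r.tip_extent is the distance from the TCP to the fingertips, in m); z points along the fingers, y is the direction in which the jaws open and shut (so a half turn about z gives the same grasp; the last joint's range is limited). The gripper opens to 88 mm and grips with 3 to 60 N. Pads are 19 mm wide; open, the fingers measure 130 mm over their backs; the gripper's body (78 mm by 193 mm) begins 47 mm behind the grasp point.
Start: joints at [92.997, 20.546, 0.682, 0, -70.136, -16.507], TCP at [0.158, 0.656, 0.246] pointing down, gripper open.
Joint ranges: [-176.03, 176.03], [-82.01, 121.73], [-58.28, 71.71], [-173.87, 95.51], [-174.79, -0.11], [-173.66, 173.66]. Speed limits (degrees/s): [136.94, 136.94, 172.46, 180, 180, 180].

## Interface

Orientations are given as [roll, pitch, yaw] about the fixed x, y, z axes, in that order (R = Rz(yaw) Ry(pitch) Rx(roll)).
In Python, from plant import r, capture, workorder, spotter gives the robot as it stands.
- The arm moves only by the tool step_arm, never from a script. Its argument "motion" is a list of rows, each a list of 5 numbers: the finger opening in m, from 0 to 0.0876, then the shift along the tool's x, y, z in m, then the turn about the tool's z in rad. In form: [[grip, dx, dy, dz, roll], ...]. A call has 1 to 5 rows; each row is the pose to reach, as a shift and turn from the pose commanded when the call began, along the tool's axes at that moment; what a row does not reach only later rows make up. A row lasts 1/8 s, in which the tool goes at most 62.5 mm and 10.7 degrees, less where a joint would pass 70% of its speed; a pose out of reach is approached as far as the arm can. A call with a gripper value outside its range is refused whole. The fingers move at their own pace and stop on an object; "newtons" is the grip in N (left out, the last holds). Time passes only in rows, so rows that repeat a pose let the fingers close. It gives the time, the measured TCP pose, the force and the opening at its end, in the units of the state.
- r.get_state(): the state, without advancing time (a new reading comes with each control period).
- capture(name): name is "scene" or "top" or "wrist"; returns a dict with "image" (420x560x3 uint8, red, green, blue), "z_map" (420x560 float32, m along the optical axis (not along the pixel's ray), 0 where there is no reading), "fx", "fy", "cx", "cy" (pixels), "D" ([k1, k2, p1, p2, k3] as OpenCV has them; the pictures are not rectified), "pose" (4x4, takes a point from camera to world coordinates). Camera axes: x right, y down, z forward; pixel columns grow to the right and rows downward; lengths in m; the calibration is good to about 2 mm. A picture is of the moment at which its call begins.
- workorder.close_job(): hands the job in, once; it reports no verdict.
Trained networks look in the newest picture that a camera, given by its name, has taken for a name from the list of things; names that differ only in an ending like _2 or _b are one class to them, and where a whole thing is asked for, a point or a joint stands for the part that bears it (a point fixed in the world has none). Each returns a list of dicts, best first, with "p" (0 to 1); they miss things now and then, are a little off and sometimes report something else, mostly with a low value. They report only what shows in the picture. A call takes as long as a camera call. They do not tell look-alikes from the thing itself.
- spotter.regions_of(camera, label): "mask" (420x560 bool, what is visible of it).
- spotter.tip_of(camera, label): "location" ([x, y, z] in m, in world coordinates, good to about 4 mm: a listed point, or the origin of a listed thing).
The state is a dict: "time_s": time; "joints": joint angles; "qd": joint speeds; "joint_torque": joint torques, N m; "tcp_pos": TCP position; "eef_rot": TCP orientation; "contact_force": force on the tool from outside, world axes, zero at the start; "moment": the same for the moment, N m; "gripper_width": finger opening in m.
Only numpy, scipy, OpenCV 4.12 (cv2) and the standard library are available. Lean on these libraries where they do the work, as an engineer would, in place of code of your own. Each camera call takes 0.05 s, during which the arm holds its last target.

## Working session

There is one attempt and no reset: what is moved stays moved. The work goes in short steps, Python scripts to look and compute and a tool call to move; the robot and the scene stay as the last step left them, time stands still between calls to the robot, and variables do not carry over. Pictures are saved under pics/ and viewed, and the job is handed in when it is done.

Besides the shell and the picture viewer there is one more tool, called as name(argument=value, ...), one argument or row to a line, values as JSON. step_arm: Moves the arm, as the interface text tells. Its arguments: {"type":"object","properties":{"motion":{"type":"array","items":{"type":"array","items":{"type":"number"}}},"newtons":{"type":"number"}},"required":["motion"]}

```bash
ls; mkdir -p pics; cat > h.py <<'E'
import numpy as np, cv2
from plant import r, capture, workorder, spotter
def save(name,cam):
    c=capture(cam); cv2.imwrite(f'pics/{name}.png',cv2.cvtColor(c['image'],cv2.COLOR_RGB2BGR)); return c
def proj(c,P):
    T=np.linalg.inv(c['pose']); p=T[:3,:3]@np.array(P)+T[:3,3]
    K=np.array([[c['fx'],0,c['cx']],[0,c['fy'],c['cy']],[0,0,1]])
    return cv2.projectPoints(p.reshape(1,3),np.zeros(3),np.zeros(3),K,np.array(c['D'],float))[0].ravel()
def ray(c,u,v):
    K=np.array([[c['fx'],0,c['cx']],[0,c['fy'],c['cy']],[0,0,1]])
    q=cv2.undistortPoints(np.array([[[u,v]]],float),K,np.array(c['D'],float)).ravel()
    return c['pose'][:3,3], c['pose'][:3,:3]@np.array([q[0],q[1],1])
def atz(c,u,v,z):
    o,d=ray(c,u,v); return o+d*(z-o[2])/d[2]
def bydepth(c,u,v):
    o,d=ray(c,u,v); return o+d*c['z_map'][int(round(v)),int(round(u))]
E
python3 - <<'E'
from h import *
np.set_printoptions(precision=4,suppress=True)
for cam in ['scene','top','wrist']:
    c=save(cam+'0',cam)
    for l in ['stand','keeper_hinge','keeper_knob','jug','blade_cap_mid','jug_neck','jam_jar','honey_jar','ramekin','tumbler','jug_lid','brush','egg_cup']:
        for d in spotter.tip_of(cam,l)[:3]:
            print(cam,l,round(d['p'],2),np.array(d['location']),proj(c,d['location']).round())
print(r.get_state())
E
```

```text
pics
scene stand 0.6 [ 0.5362 -0.0842  0.0034] [244. 225.]
scene keeper_hinge 0.77 [0.5719 0.0128 0.1361] [245. 222.]
scene keeper_knob 0.55 [0.5349 0.1369 0.1564] [279. 244.]
scene jug 0.92 [ 0.1836 -0.2999  0.0046] [303. 155.]
scene jug 0.91 [ 0.1992  0.3211 -0.0009] [411. 280.]
scene jug 0.77 [ 0.5365 -0.0828  0.0137] [244. 224.]
scene blade_cap_mid 0.68 [ 0.5323 -0.0816  0.167 ] [243. 188.]
scene jug_neck 0.91 [ 0.5333 -0.0807  0.1705] [243. 187.]
scene jug_neck 0.87 [ 0.2963 -0.5234  0.1616] [250.  99.]
scene jug_neck 0.83 [0.1955 0.3218 0.1568] [429. 245.]
scene jam_jar 0.61 [ 0.5728  0.3428 -0.0023] [304. 347.]
scene honey_jar 0.77 [0.6723 0.3712 0.0023] [274. 375.]
scene ramekin 0.89 [ 0.6188 -0.4502 -0.0008] [182. 168.]
scene tumbler 0.73 [ 0.718  -0.3331 -0.0027] [166. 196.]
scene tumbler 0.29 [ 0.5356 -0.0809  0.1678] [242. 188.]
scene jug_lid 0.63 [ 0.408   0.2391 -0.0002] [335. 288.]
scene jug_lid 0.52 [ 0.4612  0.439  -0.004 ] [363. 359.]
scene brush 0.65 [ 0.4104  0.2421 -0.0036] [335. 290.]
scene brush 0.59 [ 0.4179 -0.3082  0.0017] [247. 173.]
scene egg_cup 0.67 [ 0.
[... 966 characters left out ...]
. 139.]
top jug_lid 0.71 [ 0.4117  0.242  -0.0036] [170. 235.]
top brush 0.61 [0.5676 0.0114 0.1371] [250. 170.]
top brush 0.58 [ 0.4177 -0.3079  0.0005] [362. 238.]
top egg_cup 0.87 [ 0.4596  0.4372 -0.0008] [105. 216.]
{'time_s': 2.1, 'joints': array([ 92.9966,  20.5462,   0.6821,   0.    , -70.1359, -16.5054]), 'qd': array([ 0.0499,  0.0369, -0.0026, -0.0531,  0.017 , -0.0573]), 'joint_torque': array([ -0.0003, -58.237 ,  29.3296,   7.0027,   0.0125,  -0.    ]), 'tcp_pos': array([0.1577, 0.6563, 0.2456]), 'eef_rot': array([180.    ,  -0.0001, -13.5088]), 'contact_force': array([-0.6815,  0.7018, -0.7194]), 'moment': array([ 0.0062, -0.0439,  0.0199]), 'gripper_width': 0.08735396097872626}
```

View pics.

View pics/scene0.png

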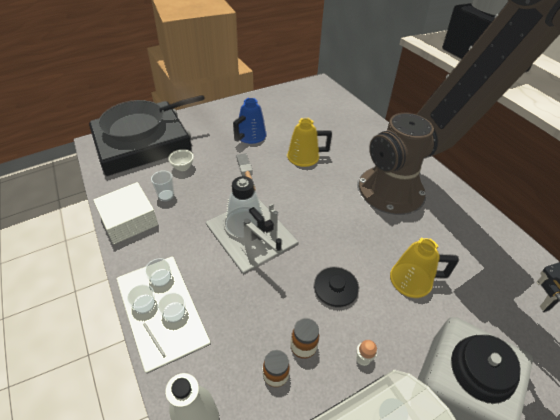

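View pics/top0.png

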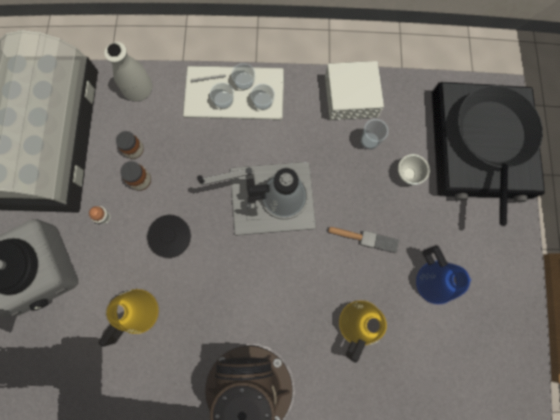

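```bash
python3 - <<'E'
import cv2
a=cv2.imread('pics/top0.png')[130:250,180:340]; cv2.imwrite('pics/topc.png',cv2.resize(a,None,fx=4.5,fy=4.5,interpolation=2))
a=cv2.imread('pics/scene0.png')[150:280,190:330]; cv2.imwrite('pics/scenec.png',cv2.resize(a,None,fx=4.5,fy=4.5,interpolation=2))
E
```

```text
(no output)
```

View pics/topc.png

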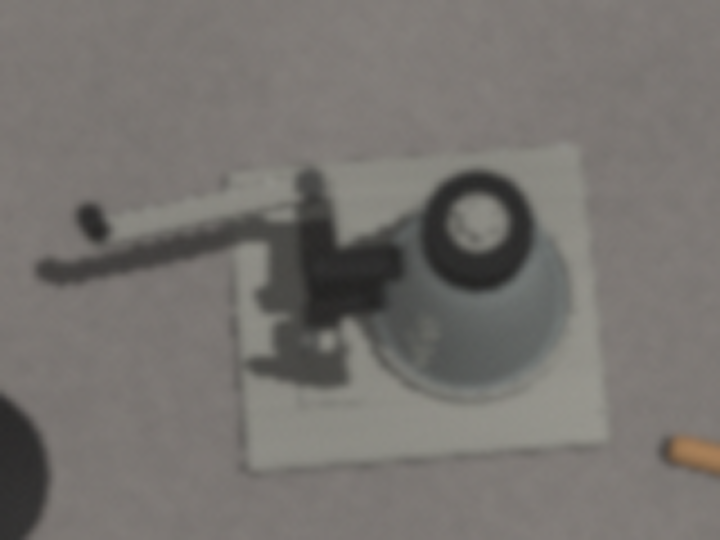

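View pics/scenec.png

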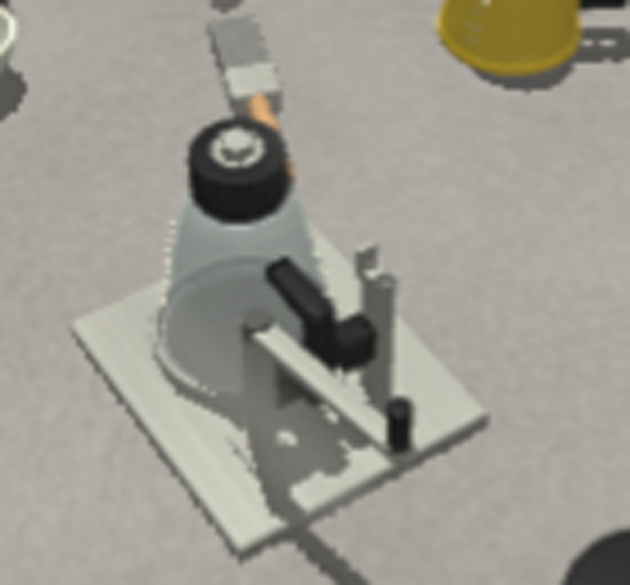

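The jug meant is the clear-glass one in the stand, at scene (243,200) and top (285,190). It is the only clear one and it stands in the stand with the keeper. The others are look-alikes: blue at scene (250,120), yellow at (305,140) and yellow at (425,265). The crops confirm the choice, with the knob at scene (279,244) and the keeper open at about 80°. Next I move over it.

```bash
cat >> h.py <<'E'
def plan(P,yaw):
    s=r.get_state(); y=np.radians(s['eef_rot'][2]); p=np.array(s['tcp_pos']); d=np.array(P)-p
    ex=np.array([np.cos(y),np.sin(y)]); ey=np.array([np.sin(y),-np.cos(y)])
    t=-(np.radians(yaw)-y); t=(t+np.pi)%(2*np.pi)-np.pi
    print('t',round(s['time_s'],2),'pos',p.round(4),'yaw',s['eef_rot'].round(2),'dist',round(np.linalg.norm(d),3)); print('dx %.4f dy %.4f dz %.4f roll %.4f'%(d[:2]@ex,d[:2]@ey,-d[2],t))
E
python3 - <<'E'
from h import *
c=capture('wrist'); s=r.get_state()
T=np.linalg.inv(c['pose']); print(c['pose'].round(3)); print((c['pose'][:3,3]-s['tcp_pos']).round(3),c['fx'])
plan([.50,.06,.31],-74.5)
E
```

```text
[[-0.233 -0.942 -0.243  0.222]
 [-0.972  0.226  0.058  0.64 ]
 [-0.     0.249 -0.968  0.385]
 [ 0.     0.     0.     1.   ]]
[ 0.064 -0.016  0.139] 336.58134841358213
t 2.15 pos [0.1577 0.6563 0.2456] yaw [180.    -0.   -13.51] dist 0.691
dx 0.4721 dy 0.4998 dz -0.0644 roll 1.0645
```

step_arm(
  motion=[
    [0.0876,0.01,0.01,-0.06,0],
    [0.0876,0.05,0.053,-0.064,0.18],
    [0.0876,0.09,0.095,-0.064,0.36],
    [0.0876,0.13,0.138,-0.064,0.54],
    [0.0876,0.172,0.182,-0.064,0.72],
  ],
)

```text
time_s: 2.78
tcp_pos: [0.2831, 0.4375, 0.3098]
eef_rot: [-180.0, 0.0, -55.1]
contact_force: [1.6, 0.2, 0.6]
gripper_width: 0.0876
```

```bash
python3 - <<'E'
from h import *
plan([.50,.06,.31],-74.5); print(r.get_state()['joints'])
E
```

```text
t 2.77 pos [0.2831 0.4375 0.3098] yaw [-1.7997e+02  2.0000e-02 -5.5070e+01] dist 0.435
dx 0.4337 dy 0.0382 dz -0.0002 roll 0.3391
[ 7.87018925e+01  3.74289930e+00 -1.25800389e+01  1.03413144e-02
 -7.36400825e+01 -4.37767948e+01]
```

step_arm(
  motion=[
    [0.0876,0.06,0.005,0,0.06],
    [0.0876,0.12,0.01,0,0.12],
    [0.0876,0.18,0.015,0,0.18],
    [0.0876,0.24,0.02,0,0.24],
    [0.0876,0.3,0.026,0,0.3],
  ],
)

```text
time_s: 3.4
tcp_pos: [0.4349, 0.1774, 0.3101]
eef_rot: [-179.9, 0.0, -72.0]
contact_force: [1.5, 0.9, 0.4]
gripper_width: 0.0878
```

step_arm(
  motion=[
    [0.0876,0.055,0,0,0.02],
    [0.0876,0.1,0,0,0.035],
    [0.0876,0.12,0,0,0.035],
    [0.0876,0.12,0,0,0.035],
  ],
)

```text
time_s: 3.9
tcp_pos: [0.4716, 0.0638, 0.3096]
eef_rot: [-180.0, -0.0, -74.1]
contact_force: [-0.9, -0.1, -0.5]
gripper_width: 0.0874
```

```bash
python3 - <<'E'
from h import *
np.set_printoptions(precision=4,suppress=True)
c=save('w1','wrist'); print(r.get_state()['joints'],r.get_state()['tcp_pos'])
for l in ['keeper_hinge','keeper_knob','jug','blade_cap_mid']:
    for d in spotter.tip_of('wrist',l)[:2]: print(l,d['p'],np.array(d['location']),proj(c,d['location']).round())
E
```

```text
[ 31.5615  -0.8635 -17.3582  -0.0042 -73.4877 -15.6126] [0.4715 0.0646 0.3096]
keeper_hinge 0.87 [0.5678 0.0145 0.1345] [189. 117.]
keeper_knob 0.88 [0.5355 0.1339 0.1591] [189. 256.]
jug 0.74 [ 0.5359 -0.0852  0.0128] [260.  43.]
```

View pics/w1.png

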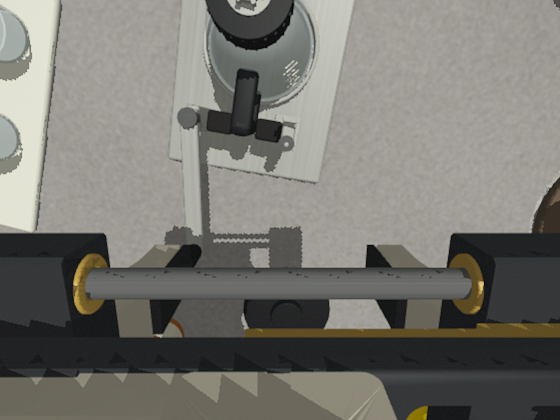

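```bash
python3 - <<'E'
from h import *
plan([.536,.134,.23],-74.8)
E
```

```text
t 4.15 pos [0.4713 0.0657 0.3096] yaw [-1.7999e+02  1.0000e-02 -7.3900e+01] dist 0.123
dx -0.0476 dy -0.0811 dz 0.0796 roll 0.0158
```

step_arm(
  motion=[
    [0.034,-0.024,-0.04,0.03,0.01],
    [0.034,-0.048,-0.081,0.06,0.016],
    [0.034,-0.048,-0.081,0.08,0.016],
    [0.034,-0.048,-0.081,0.08,0.016],
  ],
)

```text
time_s: 4.65
tcp_pos: [0.535, 0.1341, 0.2277]
eef_rot: [179.8, -0.1, -74.8]
contact_force: [-0.6, 0.1, 0.1]
gripper_width: 0.053
```

```bash
python3 - <<'E'
from h import *
plan([.536,.134,.168],-74.8)
c=save('s1','scene')
a=cv2.imread('pics/s1.png')[150:280,190:330]; cv2.imwrite('pics/s1c.png',cv2.resize(a,None,fx=4.5,fy=4.5,interpolation=2))
print(r.get_state()['gripper_width'])
E
```

```text
t 4.65 pos [0.535  0.1341 0.2277] yaw [ 1.7977e+02 -6.0000e-02 -7.4790e+01] dist 0.06
dx 0.0003 dy -0.0009 dz 0.0597 roll 0.0001
0.049189127849845755
```

View pics/s1c.png

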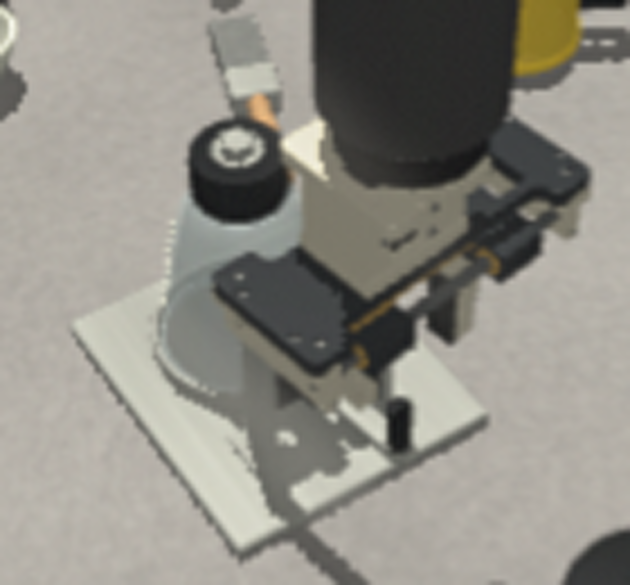

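step_arm(
  motion=[
    [0.04,0,0,0.015,0],
    [0.04,0,0,0.03,0],
    [0.04,0,0,0.03,0],
  ],
)

```text
time_s: 5.08
tcp_pos: [0.5351, 0.133, 0.1984]
eef_rot: [179.9, -0.0, -74.9]
contact_force: [0.1, 0.2, -0.2]
gripper_width: 0.0401
```

```bash
python3 - <<'E'
from h import *
for k in ['scene','top']:
    c=save('s2'+k,k); 
    for P in ([.536,.134,.159],r.get_state()['tcp_pos']): print(proj(c,P))
a=cv2.imread('pics/s2scene.png')[190:270,230:330]; b=cv2.imread('pics/s2top.png')[130:210,160:260]
cv2.imwrite('pics/s2c.png',cv2.resize(np.hstack([a,b]),None,fx=4,fy=4,interpolation=2))
E
```

```text
[278.19198869 242.97958783]
[278.53362981 232.51190747]
[201.06943866 178.38814469]
[198.69418967 173.73927475]
```

View pics/s2c.png

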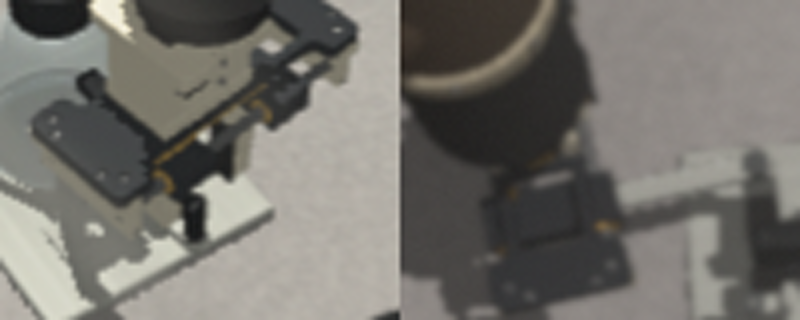

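step_arm(
  motion=[
    [0.036,0,0,0.012,0],
    [0.036,0,0,0.022,0],
    [0.034,0,0,0.031,0],
    [0.032,0,0,0.031,0],
  ],
)

```text
time_s: 5.68
tcp_pos: [0.5355, 0.1332, 0.1675]
eef_rot: [179.9, -0.0, -74.9]
contact_force: [-1.3, -0.1, 0.6]
gripper_width: 0.0326
```

```bash
cat > arc.py <<'E'
from h import *
import sys
# hinge, radius; rows for increments of keeper closing from current tcp
H=np.array([.568,.0145]); R=.1245
def arc(psis,lead=0.0,z=.168):
    s=r.get_state(); p=np.array(s['tcp_pos']); y0=np.radians(s['eef_rot'][2]); ex=np.array([np.cos(y0),np.sin(y0)]); ey=np.array([np.sin(y0),-np.cos(y0)])
    print('t',s['time_s'],p.round(4),s['eef_rot'].round(2),'F',s['contact_force'].round(1),'M',s['moment'].round(2),s['gripper_width'], 'radial', np.degrees(np.arctan2(*(p[:2]-H)[::-1])), np.linalg.norm(p[:2]-H))
    for a in psis:
        b=np.radians(a); t=H+R*np.array([np.cos(b),np.sin(b)]); d=t-p[:2]
        print(a,'[dx %.4f dy %.4f dz %.4f roll %.4f]'%(d@ex,d@ey,p[2]-z,-(np.radians(a-180)-y0)))
arc([float(x) for x in sys.argv[1:]])
E
python3 arc.py 108 116 124 132 140 148 156 164 172 180
```

```text
t 5.675 [0.5355 0.1332 0.1675] [ 1.7989e+02 -3.0000e-02 -7.4880e+01] F [-1.3 -0.1  0.6] M [ 0.05 -0.07  0.03] 0.0325865197348272 radial 105.28895711708043 0.12309143715272462
108.0 [dx -0.0013 dy 0.0059 dz -0.0005 roll -0.0502]
116.0 [dx 0.0008 dy 0.0231 dz -0.0005 roll -0.1899]
124.0 [dx 0.0053 dy 0.0399 dz -0.0005 roll -0.3295]
132.0 [dx 0.0120 dy 0.0559 dz -0.0005 roll -0.4691]
140.0 [dx 0.0210 dy 0.0708 dz -0.0005 roll -0.6088]
148.0 [dx 0.0319 dy 0.0844 dz -0.0005 roll -0.7484]
156.0 [dx 0.0445 dy 0.0962 dz -0.0005 roll -0.8880]
164.0 [dx 0.0587 dy 0.1062 dz -0.0005 roll -1.0276]
172.0 [dx 0.0742 dy 0.1141 dz -0.0005 roll -1.1673]
180.0 [dx 0.0906 dy 0.1198 dz -0.0005 roll -1.3069]
```

step_arm(
  motion=[
    [0.03,-0.001,0.006,0,-0.05],
    [0.03,0.001,0.023,0,-0.19],
    [0.03,0.005,0.04,0,-0.33],
    [0.03,0.012,0.056,0,-0.47],
    [0.03,0.021,0.071,0,-0.61],
  ],
)

```text
time_s: 6.3
tcp_pos: [0.4729, 0.0947, 0.169]
eef_rot: [-179.9, -0.0, -39.6]
contact_force: [0.9, 0.1, -0.1]
gripper_width: 0.0301
```

```bash
python3 arc.py 140 148 156 164 172 178
```

```text
t 6.3 [0.4729 0.0947 0.169 ] [-1.7995e+02 -2.0000e-02 -3.9640e+01] F [ 0.9  0.1 -0.1] M [ 0.08 -0.16 -0.  ] 0.030101914148308498 radial 139.86647890332438 0.12441265079250828
140.0 [dx -0.0001 dy 0.0003 dz 0.0010 roll 0.0064]
148.0 [dx 0.0010 dy 0.0176 dz 0.0010 roll -0.1333]
156.0 [dx 0.0045 dy 0.0346 dz 0.0010 roll -0.2729]
164.0 [dx 0.0104 dy 0.0510 dz 0.0010 roll -0.4125]
172.0 [dx 0.0184 dy 0.0664 dz 0.0010 roll -0.5521]
178.0 [dx 0.0258 dy 0.0771 dz 0.0010 roll -0.6569]
```

step_arm(
  motion=[
    [0.03,0.001,0.018,0.001,-0.13],
    [0.03,0.0045,0.035,0.001,-0.27],
    [0.03,0.0105,0.051,0.001,-0.41],
    [0.03,0.0185,0.0665,0.001,-0.55],
    [0.03,0.026,0.077,0.001,-0.65],
  ],
)

```text
time_s: 6.92
tcp_pos: [0.4435, 0.0186, 0.168]
eef_rot: [-180.0, -0.0, -2.5]
contact_force: [-0.1, 0.5, -0.4]
gripper_width: 0.0299
```

```bash
python3 arc.py 178 182 186 188 190 192
python3 - <<'E'
from h import *
np.set_printoptions(precision=4,suppress=True)
c=save('s3scene','scene'); 
for d in spotter.tip_of('scene','keeper_knob'): print(d['p'],np.array(d['location']),proj(c,d['location']).round())
a=cv2.imread('pics/s3scene.png')[150:270,190:340]
cv2.imwrite('pics/s3c.png',cv2.resize(a,None,fx=5,fy=5,interpolation=2))
E
```

```text
t 6.925 [0.4435 0.0186 0.168 ] [-1.7998e+02 -4.0000e-02 -2.4500e+00] F [-0.1  0.5 -0.4] M [ 0.09 -0.05  0.  ] 0.029949730795322788 radial 178.13216726234205 0.12458451239603473
178.0 [dx 0.0001 dy -0.0003 dz -0.0000 roll -0.0079]
182.0 [dx 0.0005 dy 0.0084 dz -0.0000 roll -0.0778]
186.0 [dx 0.0014 dy 0.0170 dz -0.0000 roll -0.1476]
188.0 [dx 0.0021 dy 0.0213 dz -0.0000 roll -0.1825]
190.0 [dx 0.0030 dy 0.0256 dz -0.0000 roll -0.2174]
192.0 [dx 0.0040 dy 0.0298 dz -0.0000 roll -0.2523]
0.63 [ 0.5339 -0.0833  0.1724] [242. 186.]
0.57 [0.5699 0.0193 0.136 ] [247. 223.]
```

View pics/s3c.png

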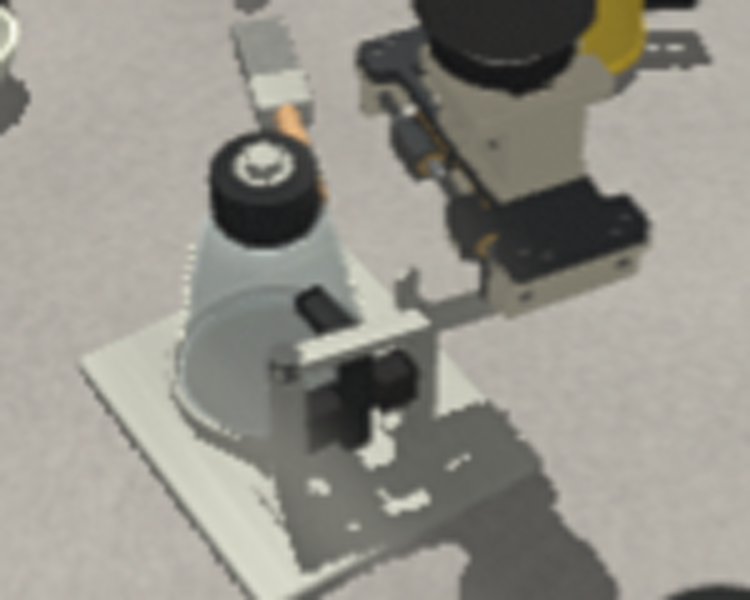

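step_arm(
  motion=[
    [0.02,0.0003,0.004,0,-0.04],
    [0.02,0.0005,0.0084,0,-0.078],
    [0.02,0.0009,0.0125,0,-0.11],
    [0.02,0.0014,0.017,0,-0.148],
  ],
  newtons=30,
)

```text
time_s: 7.52
tcp_pos: [0.4445, 0.0024, 0.1678]
eef_rot: [-180.0, -0.0, 5.7]
contact_force: [0.1, -0.9, 1.0]
gripper_width: 0.0198
```

```bash
python3 arc.py 186 188 190 192
```

```text
t 7.525 [0.4445 0.0024 0.1678] [-1.7999e+02 -4.0000e-02  5.7400e+00] F [ 0.1 -0.9  1. ] M [ 0.09 -0.09  0.05] 0.019753922371526105 radial -174.3908789483734 0.12410562581981616
186.0 [dx -0.0004 dy 0.0008 dz -0.0002 roll -0.0045]
188.0 [dx -0.0003 dy 0.0052 dz -0.0002 roll -0.0394]
190.0 [dx -0.0001 dy 0.0095 dz -0.0002 roll -0.0743]
192.0 [dx 0.0003 dy 0.0139 dz -0.0002 roll -0.1092]
```

step_arm(
  motion=[
    [0.02,0,0.004,0,-0.03],
    [0.02,0,0.007,0,-0.03],
  ],
)

```text
time_s: 7.78
tcp_pos: [0.4451, -0.002, 0.1677]
eef_rot: [-179.7, -0.1, 7.3]
contact_force: [-9.6, 28.0, 5.2]
gripper_width: 0.0199
```

```bash
python3 arc.py 188
```

```text
t 7.775 [ 0.4451 -0.002   0.1677] [-1.797e+02 -1.100e-01  7.340e+00] F [-9.6 28.   5.2] M [10.21  3.76  0.11] 0.019918722584866932 radial -172.34133929592318 0.12399149429048886
188.0 [dx -0.0005 dy 0.0007 dz -0.0003 roll -0.0115]
```

step_arm(
  motion=[
    [0.02,0,0.001,0,-0.03],
    [0.04,0,0.003,0,-0.03],
    [0.04,0,0.003,-0.02,-0.03],
    [0.06,0,0.003,-0.06,-0.03],
    [0.06,0,0.003,-0.12,-0.03],
  ],
)

```text
time_s: 8.4
tcp_pos: [0.4445, -0.0078, 0.2879]
eef_rot: [180.0, 0.2, 9.1]
contact_force: [2.0, 0.2, 0.5]
gripper_width: 0.0542
```

```bash
python3 - <<'E'
from h import *
np.set_printoptions(precision=4,suppress=True)
for cam in ['scene','top','wrist']:
    c=save('s4'+cam,cam)
    for l in ['keeper_knob','keeper_hinge','blade_cap_mid']:
        for d in spotter.tip_of(cam,l)[:2]: print(cam,l,d['p'],np.array(d['location']),proj(c,d['location']).round())
a=cv2.imread('pics/s4scene.png')[150:270,190:310]
b=cv2.imread('pics/s4top.png')[130:250,200:320]
cv2.imwrite('pics/s4c.png',cv2.resize(np.hstack([a,b]),None,fx=3.3,fy=3.3,interpolation=2))
s=r.get_state();print(s['tcp_pos'],s['contact_force'],s['joints'])
E
```

```text
scene keeper_knob 0.79 [0.4415 0.     0.1589] [285. 198.]
scene blade_cap_mid 0.6 [ 0.5323 -0.0819  0.1698] [243. 187.]
scene blade_cap_mid 0.37 [ 0.4215 -0.3062  0.0019] [247. 174.]
top keeper_knob 0.64 [ 0.4459 -0.0006  0.1585] [252. 215.]
top keeper_knob 0.62 [ 0.4185 -0.3084 -0.0023] [362. 238.]
top blade_cap_mid 0.69 [ 0.444  -0.0025  0.1626] [253. 215.]
top blade_cap_mid 0.55 [ 0.5298 -0.0793  0.1698] [285. 182.]
wrist keeper_knob 0.89 [0.4436 0.0001 0.1593] [268. 208.]
wrist keeper_hinge 0.59 [0.5699 0.0176 0.1374] [271.  43.]
wrist blade_cap_mid 0.78 [ 0.5372 -0.0828  0.1716] [401. 106.]
[ 0.445  -0.008   0.2869] [-0.3611 -0.5932  0.3906] [ 24.49    -3.3706 -22.6897   0.0005 -70.756   74.7336]
```

View pics/s4c.png

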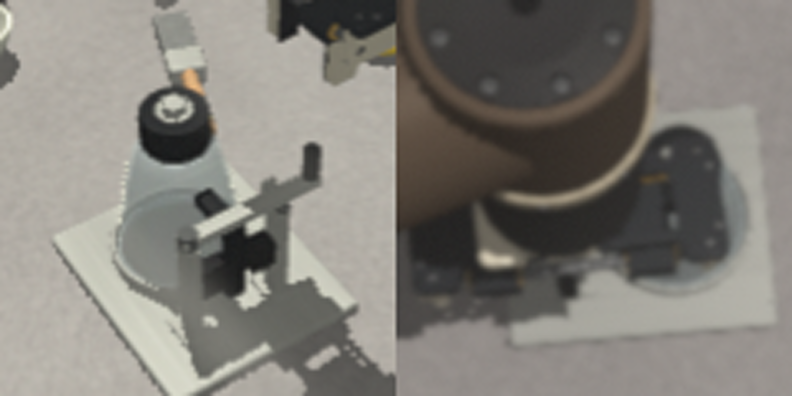

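View pics/s4wrist.png

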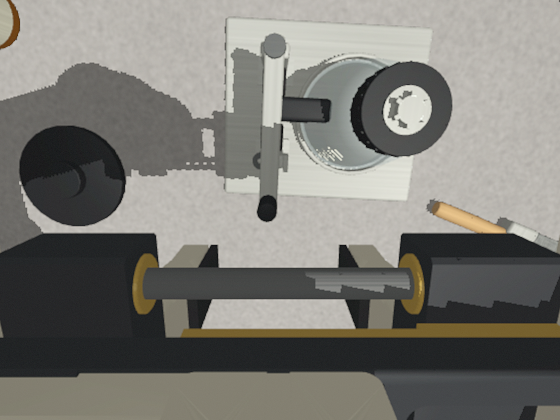

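```bash
cat > cap.py <<'E'
from h import *
from scipy.optimize import least_squares
np.set_printoptions(precision=4,suppress=True)
obs=[]
th=np.linspace(0,2*np.pi,48)
def cyl(P):
    x,y,z=P; pts=[]
    for rr,h in((.0317,-.018),(.0317,.018),(.009,.027)):
        pts+=[[x+rr*np.cos(t),y+rr*np.sin(t),z+h] for t in th]
    return np.array(pts)
def projn(c,X):
    T=np.linalg.inv(c['pose']); p=X@T[:3,:3].T+T[:3,3]
    K=np.array([[c['fx'],0,c['cx']],[0,c['fy'],c['cy']],[0,0,1]])
    return cv2.projectPoints(p,np.zeros(3),np.zeros(3),K,np.array(c['D'],float))[0][:,0]
def bb(q): return np.r_[q.min(0),q.max(0)]
for cam in ['wrist','scene']:
    c=capture(cam); ms=spotter.regions_of(cam,'blade_cap_mid')
    for m in ms: 
        v,u=np.nonzero(m['mask']); print(cam,m['p'],u.min(),v.min(),u.max(),v.max(),len(u))
    best=min(ms,key=lambda m:np.linalg.norm(np.argwhere(m['mask']).mean(0)[::-1]-proj(c,[.533,-.082,.17])))
    v,u=np.nonzero(best['mask']); obs.append((c,np.r_[u.min()-.5,v.min()-.5,u.max()+.5,v.max()+.5]))
f=lambda P: np.concatenate([bb(projn(c,cyl(P)))-b for c,b in obs])
s=least_squares(f,[.533,-.082,.17],loss='soft_l1'); print(s.x,s.fun.round(1))
for o in obs:
    print(least_squares(lambda P: bb(projn(o[0],cyl(np.r_[P,.17])))-o[1],[.533,-.082]).x)
E
python3 cap.py
```

```text
wrist 0.72 351 61 451 157 7533
scene 0.83 232 176 255 199 479
[ 0.5336 -0.0826  0.1673] [-1.7  0.3  1.   0.  -0.4  0.3 -1.7  0.7]
[ 0.5334 -0.0818]
[ 0.5312 -0.0805]
```

```bash
python3 - <<'E'
from h import *
plan([.533,-.082,.265],-75)
E
```

```text
t 9.2 pos [ 0.4452 -0.008   0.2874] yaw [1.7999e+02 2.0000e-02 9.2300e+00] dist 0.117
dx 0.0748 dy 0.0871 dz 0.0224 roll 1.4701
```

step_arm(
  motion=[
    [0.0876,0.02,0.022,0,0.17],
    [0.0876,0.04,0.045,0,0.34],
    [0.0876,0.06,0.07,0,0.51],
    [0.0876,0.075,0.087,0,0.68],
    [0.0876,0.075,0.087,0.01,0.85],
  ],
)

```text
time_s: 9.82
tcp_pos: [0.5345, -0.0828, 0.2773]
eef_rot: [180.0, -0.0, -39.9]
contact_force: [0.2, 1.0, 0.0]
gripper_width: 0.0875
```

step_arm(
  motion=[
    [0.0876,0,0,0.003,0.17],
    [0.0876,0,0,0.006,0.34],
    [0.0876,0,0,0.01,0.51],
    [0.0876,0,0,0.012,0.62],
    [0.0876,0,0,0.012,0.62],
  ],
)

```text
time_s: 10.45
tcp_pos: [0.5331, -0.0818, 0.2653]
eef_rot: [180.0, 0.0, -74.9]
contact_force: [0.3, -0.6, -0.5]
gripper_width: 0.0874
```

```bash
python3 - <<'E'
from h import *
plan([.533,-.082,.174],-75); print(r.get_state()['joints'],r.get_state()['gripper_width'])
c=save('w5','wrist');c=save('s5','scene')
a=cv2.imread('pics/s5.png')[130:250,180:310]
cv2.imwrite('pics/s5c.png',cv2.resize(a,None,fx=5,fy=5,interpolation=2))
E
```

```text
t 10.45 pos [ 0.5331 -0.0818  0.2653] yaw [179.97   0.   -74.95] dist 0.091
dx 0.0001 dy 0.0001 dz 0.0913 roll 0.0009
[ 1.21016808e+01  7.02785638e+00 -1.46884313e+01 -1.14801911e-03
 -6.83149321e+01  2.95242414e+00] 0.08740225417169911
```

View pics/s5c.png

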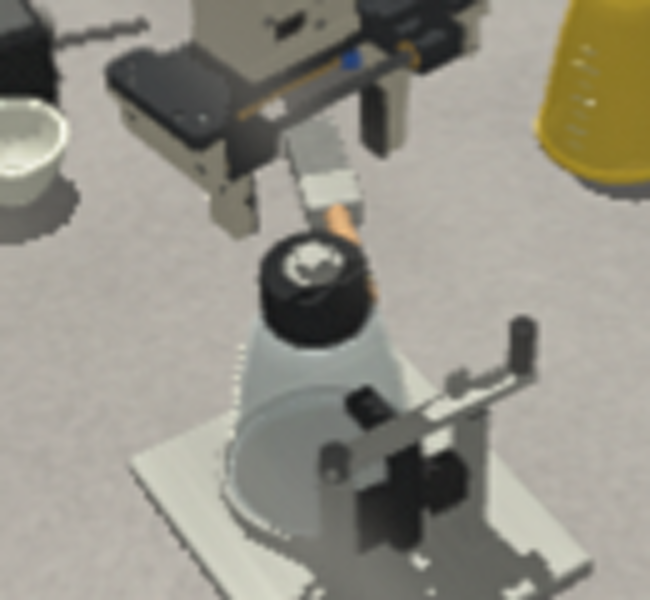

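View pics/w5.png

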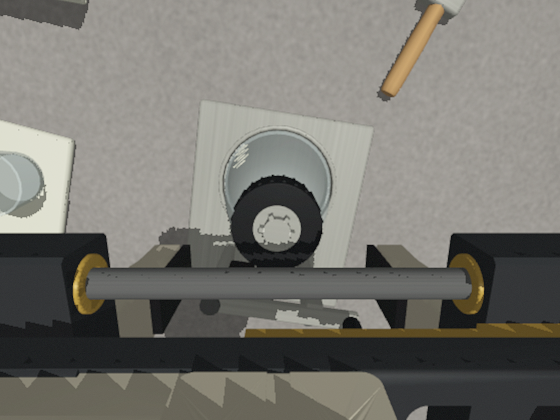

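The wrist view shows the cap at (277,230), midway between the fingers at (165,270) and (390,270). The scene crop shows the keeper lying over both uprights. Next I descend.

step_arm(
  motion=[
    [0.0876,0,0,0.04,0],
    [0.0876,0,0,0.06,0],
    [0.0876,0,0,0.078,0],
    [0.0876,0,0,0.09,0],
    [0.0876,0,0,0.09,0],
  ],
)

```text
time_s: 11.18
tcp_pos: [0.5329, -0.0819, 0.175]
eef_rot: [179.9, 0.0, -74.9]
contact_force: [0.2, 0.3, 0.5]
gripper_width: 0.0877
```

step_arm(
  motion=[
    [0.066,0,0,0,0],
    [0.06,0,0,0,0],
    [0.055,0,0,0,0],
    [0.055,0,0,0,0],
  ],
  newtons=20,
)

```text
time_s: 11.68
tcp_pos: [0.5337, -0.0818, 0.1761]
eef_rot: [-179.9, -0.0, -75.0]
contact_force: [1.2, -1.0, 2.2]
gripper_width: 0.0626
```

```bash
cat > st.py <<'E'
from h import *
s=r.get_state(); print(round(s['time_s'],2),s['tcp_pos'].round(4),s['eef_rot'].round(2),'F',s['contact_force'].round(1),'M',s['moment'].round(2),round(s['gripper_width'],4),'j6',s['joints'][5].round(1),'tau6',s['joint_torque'][5].round(2))
E
python3 st.py
```

```text
11.68 [ 0.5337 -0.0818  0.1761] [-1.7993e+02 -2.0000e-02 -7.4980e+01] F [ 1.2 -1.   2.2] M [ 0.23 -0.27 -0.03] 0.0626 j6 2.9 tau6 0.01
```

step_arm(
  motion=[
    [0.055,0,0,0,-0.07],
    [0.055,0,0,0,-0.14],
    [0.055,0,0,0,-0.14],
  ],
)

```text
time_s: 12.05
tcp_pos: [0.534, -0.0818, 0.1765]
eef_rot: [-179.9, -0.0, -67.0]
contact_force: [-0.4, 0.8, 5.3]
gripper_width: 0.063
```

```bash
python3 st.py
```

```text
12.05 [ 0.534  -0.0818  0.1765] [-1.799e+02 -5.000e-02 -6.696e+01] F [-0.4  0.8  5.3] M [ 0.18 -0.17  0.07] 0.063 j6 10.9 tau6 0.51
```

step_arm(
  motion=[
    [0.055,0,0,0,-0.05],
    [0.055,0,0,0,-0.1],
    [0.055,0,0,0,-0.1],
  ],
)

```text
time_s: 12.42
tcp_pos: [0.5341, -0.0818, 0.1767]
eef_rot: [-179.9, -0.1, -61.3]
contact_force: [0.9, 0.6, 6.2]
gripper_width: 0.0629
```

```bash
python3 st.py
```

```text
12.43 [ 0.5341 -0.0818  0.1767] [-1.7988e+02 -6.0000e-02 -6.1330e+01] F [0.9 0.6 6.2] M [ 0.4  -0.09 -0.59] 0.0629 j6 16.6 tau6 0.86
```

step_arm(
  motion=[
    [0.055,0,0,-0.0005,-0.04],
    [0.055,0,0,-0.001,-0.08],
    [0.055,0,0,-0.001,-0.08],
  ],
)

```text
time_s: 12.8
tcp_pos: [0.5353, -0.0816, 0.1771]
eef_rot: [-179.8, -0.1, -56.8]
contact_force: [7.2, -0.7, -2.0]
gripper_width: 0.0628
```

```bash
python3 st.py; python3 st.py; python3 - <<'E'
from h import *
save('w6','wrist')
E
python3 st.py
```

```text
12.8 [ 0.5353 -0.0816  0.1771] [-1.7977e+02 -1.1000e-01 -5.6800e+01] F [ 7.2 -0.7 -2. ] M [-0.18 -2.56 -0.9 ] 0.0628 j6 21.1 tau6 1.15
12.8 [ 0.5353 -0.0816  0.1771] [-1.7977e+02 -1.1000e-01 -5.6800e+01] F [ 7.2 -0.7 -2. ] M [-0.18 -2.56 -0.9 ] 0.0628 j6 21.1 tau6 1.15
12.85 [ 0.5353 -0.0816  0.1771] [-1.7977e+02 -1.1000e-01 -5.6820e+01] F [ 7.4 -0.8 -1.7] M [-0.21 -2.59 -0.92] 0.0629 j6 21.1 tau6 0.97
```

View pics/w6.png

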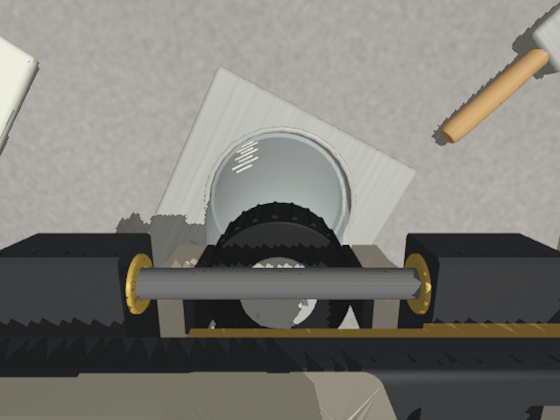

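Anticlockwise came up hard: about 0.9 N m and rising, with the pads slipping after about 10°. So I'll re-grip and turn it clockwise.

step_arm(
  motion=[
    [0.072,0,0,0.0005,0],
    [0.072,0,0,0.0005,0],
    [0.055,0,0,0.0005,0],
    [0.055,0,0,0.0005,0],
    [0.055,0,0,0.0005,0],
  ],
  newtons=25,
)

```text
time_s: 13.48
tcp_pos: [0.5337, -0.0815, 0.1762]
eef_rot: [-179.9, -0.0, -56.6]
contact_force: [3.0, 1.8, -0.8]
gripper_width: 0.0629
```

```bash
python3 st.py
```

```text
13.47 [ 0.5337 -0.0815  0.1762] [-1.7993e+02 -2.0000e-02 -5.6640e+01] F [ 3.   1.8 -0.8] M [ 0.82 -1.29 -0.  ] 0.0629 j6 21.2 tau6 -0.0
```

step_arm(
  motion=[
    [0.055,0,0,-0.0003,0.09],
    [0.055,0,0,-0.0007,0.18],
    [0.055,0,0,-0.001,0.26],
    [0.055,0,0,-0.001,0.26],
  ],
)

```text
time_s: 13.98
tcp_pos: [0.533, -0.0821, 0.1769]
eef_rot: [180.0, -0.0, -71.5]
contact_force: [3.1, -0.7, -3.0]
gripper_width: 0.063
```

```bash
python3 st.py
```

```text
13.97 [ 0.533  -0.0821  0.1769] [ 1.7997e+02 -2.0000e-02 -7.1530e+01] F [ 3.1 -0.7 -3. ] M [-0.34 -1.07 -0.04] 0.063 j6 6.4 tau6 -0.67
```

step_arm(
  motion=[
    [0.055,0,0,-0.0004,0.1],
    [0.055,0,0,-0.0008,0.2],
    [0.055,0,0,-0.0012,0.3],
    [0.055,0,0,-0.0012,0.3],
  ],
)

```text
time_s: 14.48
tcp_pos: [0.5332, -0.082, 0.1783]
eef_rot: [180.0, -0.0, -88.6]
contact_force: [1.9, -1.4, -2.1]
gripper_width: 0.0631
```

```bash
python3 st.py
```

```text
14.47 [ 0.5332 -0.082   0.1783] [ 1.7999e+02 -2.0000e-02 -8.8620e+01] F [ 1.9 -1.4 -2.1] M [-0.41 -1.06 -0.01] 0.0631 j6 -10.7 tau6 -0.82
```

It turns easily, with a moment near 0. I'll carry on clockwise, 39° more (about 61° net).

step_arm(
  motion=[
    [0.055,0,0,-0.0006,0.15],
    [0.055,0,0,-0.0012,0.3],
    [0.055,0,0,-0.0018,0.45],
    [0.055,0,0,-0.0024,0.6],
    [0.055,0,0,-0.0028,0.68],
  ],
)

```text
time_s: 15.1
tcp_pos: [0.5333, -0.082, 0.1811]
eef_rot: [-180.0, -0.0, -127.7]
contact_force: [3.2, -2.3, -1.2]
gripper_width: 0.0628
```

```bash
python3 st.py
```

```text
15.1 [ 0.5333 -0.082   0.1811] [-1.7998e+02 -1.0000e-02 -1.2768e+02] F [ 3.2 -2.3 -1.2] M [-0.45 -1.24  0.06] 0.0628 j6 -49.8 tau6 0.54
```

Lift a few mm and check the force.

step_arm(
  motion=[
    [0.055,0,0,-0.0015,0],
    [0.055,0,0,-0.003,0],
    [0.055,0,0,-0.003,0],
  ],
)

```text
time_s: 15.48
tcp_pos: [0.5331, -0.0819, 0.1841]
eef_rot: [180.0, -0.0, -127.6]
contact_force: [3.3, -0.8, -2.4]
gripper_width: 0.0629
```

```bash
python3 st.py;python3 st.py
```

```text
15.47 [ 0.5331 -0.0819  0.1841] [ 1.800e+02 -1.000e-02 -1.276e+02] F [ 3.3 -0.8 -2.4] M [-0.38 -0.92 -0.03] 0.0629 j6 -49.7 tau6 0.03
15.47 [ 0.5331 -0.0819  0.1841] [ 1.800e+02 -1.000e-02 -1.276e+02] F [ 3.3 -0.8 -2.4] M [-0.38 -0.92 -0.03] 0.0629 j6 -49.7 tau6 0.03
```

step_arm(
  motion=[
    [0.055,0,0,-0.006,0],
    [0.055,0,0,-0.012,0],
    [0.055,0,0,-0.018,0],
    [0.055,0,0,-0.024,0],
    [0.055,0,0,-0.024,0],
  ],
)

```text
time_s: 16.1
tcp_pos: [0.5333, -0.0817, 0.2087]
eef_rot: [-180.0, 0.0, -127.7]
contact_force: [-0.1, 0.6, -1.2]
gripper_width: 0.0631
```

```bash
python3 st.py; python3 - <<'E'
from h import *
save('s7','scene')
a=cv2.imread('pics/s7.png')[130:250,180:310]
cv2.imwrite('pics/s7c.png',cv2.resize(a,None,fx=5,fy=5,interpolation=2))
E
```

```text
16.1 [ 0.5333 -0.0817  0.2087] [-1.7998e+02  3.0000e-02 -1.2769e+02] F [-0.1  0.6 -1.2] M [ 0.1  -0.11  0.05] 0.0631 j6 -49.8 tau6 0.0
```

View pics/s7c.png

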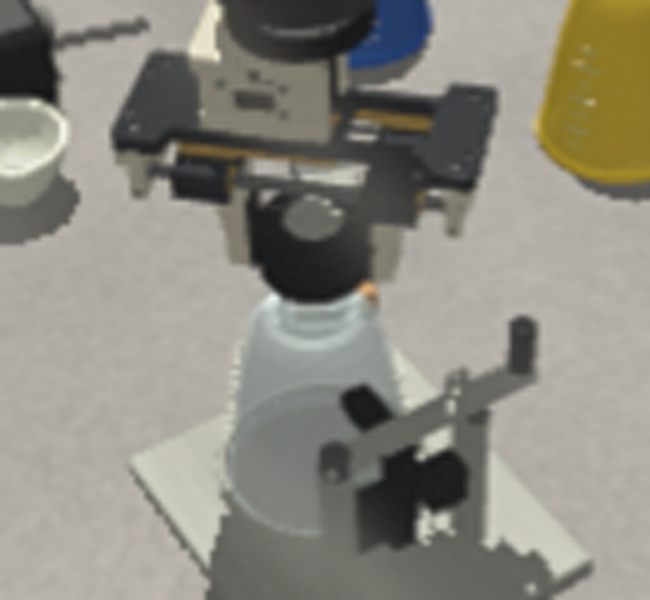

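The cap is held clear, with the bare neck visible at crop (315,315). The jug is in its stand and the keeper is shut.

step_arm(
  motion=[
    [0.055,0,0,-0.02,0],
    [0.055,0,0,-0.04,0],
    [0.055,0,0,-0.06,0],
    [0.055,0,0,-0.075,0],
    [0.055,0,0,-0.075,0],
  ],
)

```text
time_s: 16.77
tcp_pos: [0.5336, -0.0817, 0.2839]
eef_rot: [-179.9, 0.1, -127.7]
contact_force: [0.2, 1.0, -0.8]
gripper_width: 0.0629
```

step_arm(
  motion=[
    [0.055,0,0,0,0],
    [0.055,0,0,0,0],
    [0.055,0,0,0,0],
  ],
)

```text
time_s: 17.15
tcp_pos: [0.533, -0.0818, 0.2825]
eef_rot: [180.0, -0.0, -127.7]
contact_force: [0.1, -0.8, -1.6]
gripper_width: 0.0633
```

```bash
python3 st.py; python3 - <<'E'
from h import *
np.set_printoptions(precision=4,suppress=True)
c=save('s8','scene')
for l in ['keeper_knob','keeper_hinge','blade_cap_mid','jug','jug_neck']:
    for d in spotter.tip_of('scene',l)[:2]: print(l,d['p'],np.array(d['location']))
a=cv2.imread('pics/s8.png')[100:250,170:330]
cv2.imwrite('pics/s8c.png',cv2.resize(a,None,fx=4,fy=4,interpolation=2))
E
```

```text
17.15 [ 0.533  -0.0818  0.2825] [ 1.7996e+02 -4.0000e-02 -1.2770e+02] F [ 0.1 -0.8 -1.6] M [ 0.11 -0.12 -0.01] 0.0633 j6 -49.8 tau6 -0.0
keeper_knob 0.9 [0.4432 0.0021 0.1564]
keeper_hinge 0.73 [0.5726 0.019  0.1355]
blade_cap_mid 0.6 [ 0.5334 -0.0827  0.2726]
jug 0.84 [ 0.1835 -0.3021  0.0038]
jug 0.8 [0.1988 0.3199 0.0007]
jug_neck 0.85 [ 0.1828 -0.2997  0.1586]
jug_neck 0.78 [0.1961 0.3194 0.1599]
```

View pics/s8c.png

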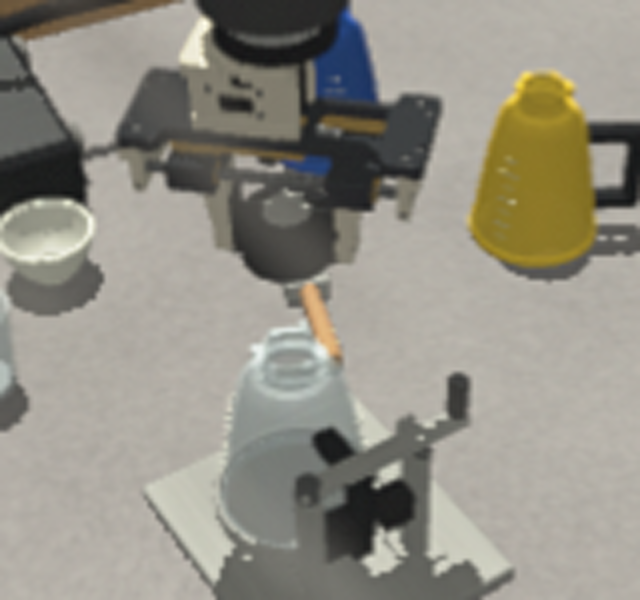

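```bash
python3 -c "
from plant import workorder
print(workorder.close_job())"; python3 st.py
```

```text
the job is handed in; nothing more can be done
None
the job is handed in; nothing more can be done
```

The job is handed in at about 17 s of the 54 s allowed. The keeper is shut over the jug's handle, and the gripper is holding the blade cap upright above the jug.

- **Keeper:** I swung it shut with the knob between the fingers and pushed to the end stop, which it met at about 28 N. I did not see the click as a separate force peak. I judge it home from the end-stop force and the last picture, where the bar lies over both uprights. The measured bar direction was 187.4°, against about 186.7° for shut; that reference is only good to a degree or two.
- **Cap:** Anticlockwise it came up hard after about 10° (about 0.9 N m, pads slipping), so I re-gripped and turned it clockwise, which went easily. This one has a reverse thread. I turned it about 71° from the hard stop, roughly 61° net.
- **Lift:** It came off straight, pulling down by no more than about its own weight. The cap's middle is now at about 0.273 m by camera, against 0.170 m seated, so about 10 cm up. The wrist's rise (0.176 to 0.2825 m) agrees.
- **Rest of the scene:** The last picture shows the clear jug in its stand with its neck bare. I saw nothing else disturbed, but did not measure the other items again. The trained network did not pick out the clear jug in that picture, so its place is judged by eye.

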